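Open the hard case and take out the clamp ring

ROBOT

A 6-joint arm with a two-finger parallel gripper is mounted at the origin on the work surface. World frame = base frame: x ahead of the robot, y to its left, z up, the work surface at z = 0. Lengths are in m, angles in rad, forces in N, time in s.
With the tool pointing down it reaches from about 0.25 to 0.8 m from the base axis. Payload 3.9 kg.
Tool frame: the origin (TCP) lies at the very end of the fingers, on their centre line; the grasp point (between the pads) lies 19 mm behind it; z points along the fingers, y is the line along which they close (so a half turn about z gives the same grasp; the last joint's range is limited). The gripper opens to 85 mm and grips with 20 to 120 N. Pads are 22 mm wide; open, the fingers measure 114 mm over their backs; the gripper's body (76 mm by 85 mm) begins 54 mm behind the grasp point. The pads swing forward as they close: fully open they stand 13 mm farther back than shut.
Start: joints at [1.267, 0.26, -0.138, 1.173, 0, 1.571], TCP at [0.157, 0.501, 0.231] pointing down, gripper open.
Joint ranges: [-2.78, 2.78], [-0.83, 1.72], [-1.28, 1.37], [-1.9, 2.12], [-1.57, 1.48], [-3.14, 3.14]. Speed limits (rad/s): [2.57, 2.57, 3.14, 3.14, 3.14, 3.14].

INTERFACE

Orientations are given as a rotation vector (axis times angle).
In Python, from cell import robot gives the robot as it stands.
- The arm moves only by the tool jog_arm, never from a script. Its argument "increments" is a list of rows, each an object with "dp": the shift along the tool's x, y, z in m, a list of three; "yaw": the turn about the tool's z in degrees. In form: [{"dp": [x, y, z], "yaw": yaw}, ...]. A call has 1 to 5 rows; each row shifts and turns the commanded pose from where the row before left it, along the tool's axes as they then stand; what a row does not reach is not made up. A row lasts 1/12 s, in which the tool goes at most 41.7 mm and 7.16 degrees, less where a joint would pass 70% of its speed; a pose out of reach is approached as far as the arm can. A call is refused whole if a number of a shift passes 0.0417 or a number of a turn 7.16, either way. A call with a gripper value outside its range is refused whole. "claw" is the opening, from 0 (shut) to 1 (fully open), set as the call begins (left out, the last holds). The fingers move at their own pace and stop on an object; "grip_force" is the grip in N (left out, the last holds). Time passes only in rows, so rows that do not move let the fingers close. It gives the time, the measured TCP pose, the force, the opening and the grip force at its end, in the units of the state.
- robot.sense(): the state, without advancing time (a new reading comes with each control period).
- robot.grab_frame(name): name is "scene" or "top" or "wrist"; returns a dict with "img" (420x560x3 uint8, red, green, blue), "range_z" (420x560 float32, m along the optical axis (not along the pixel's ray), 0 where there is no reading), "intrinsics" (3x3 intrinsics, pixels), "k1" (the pictures are not rectified: a ray, as slopes to the right and down, at radius r is drawn at 1 + k1 r^2 times it, then the intrinsics apply), "rvec" (rotation vector, rad) and "tvec" (3), from world to camera coordinates, as OpenCV has them. Camera axes: x right, y down, z forward; pixel columns grow to the right and rows downward; lengths in m; the calibration is good to about 2 mm. A picture is of the moment at which its call begins.
- robot.finish_job(): hands the job in; it is judged then, once.
The state is a dict: "time": time; "joint_positions": joint angles; "dq": joint speeds; "joint_torque": joint torques, N m; "position": TCP position; "orientation": TCP orientation; "force": force on the tool from outside, world axes, zero at the start; "ft_torque": the same for the moment, N m; "width": opening from 0.0 (shut) to 1.0 (fully open); "grip_force": force on a finger pad.
Only numpy, scipy, OpenCV 4.12 (cv2) and the standard library are available. Lean on these libraries where they do the work, as an engineer would, in place of code of your own. Each camera call takes 0.05 s, during which the arm holds its last target. There are 200 camera calls.

TASK

Tip up the lid of the black clamshell case by the lip at its front and swing it past vertical until it rests open by itself; it need not be gripped. Then lift the plain open ring (not the knobbed cap) out of its nest in the case and set it down, not dropped, lying flat on the floor of the low grey tray, clear of the battery already there. Leave the lid open and everything else where it is.

Things in the scene. Friction and masses are not known exactly. Their poses are not given: they have to be found in the camera images.
- case: Black hard clamshell case, fixed on the bench, 150 deep (its x) x 250 wide (its y); base 50 high with 5 mm walls, 80 high in all when shut. Origin: centre of its underside. Its -x side is the front (with the lid's lip); the hinge is its +x top edge. It stands turned about vertical by 0.3 to 1.1 rad.
- insert_mid (a point): Middle of the top of the dark insert in the case, 40 mm above the bench (10 mm below the rim). Two round nests of 95 mm diameter, 8 mm deep, are centred 55 mm to either side of it along the case's y. Either may hold the ring, the other holds the cap.
- lid (a joint): Lid angle in rad: 0 shut, about 1.57 upright, 1.95 fully open against its stop. The lid is 0.4 kg, turns easily, has no latch; it falls shut when let go below about 1.3 and falls open beyond.
- hinge_mid (a point): Middle of the hinge axis, 50 mm above the bench, at the case's x = +75 mm; the axis runs along the case's y. The lid is a hollow shell 150 deep, 250 wide, 30 high above this level when shut.
- lip_edge (a point): Middle of the lower outer edge of the lid's lip, turning with the lid (axes as the case's when shut). The lip is a stiff grey plate 110 mm wide (y), 8 mm thick, jutting 32 mm out of the lid's front; its underside is 50 mm above the bench when shut, with free space below it down to the bench. The edge lies 182 mm from the hinge axis.
- ring_center (a point): Centre (half-way up) of the plain aluminium ring, 92 mm outside, 64 mm inside diameter (wall 14 mm), 32 mm high, about 0.25 kg, axis z. It stands in one nest, its underside 32 mm, its top 64 mm above the bench, so that its upper 24 mm stand out of the insert; 1.5 mm play in the nest.
- cap_center (a point): Half-way up the aluminium cap in the other nest: a solid 92 mm disc with a 36 mm knob on top, 34 mm high, no hole. Stays where it is.
- tray: Low grey open tray fixed on the bench, 170 (x) x 250 (y) x 28 mm high, walls and floor 4 mm. Origin: centre of its underside. The -y end is occupied by the battery; the ring fits flat anywhere in the rest, e.g. centred at y = +35 mm.
- battery_c (a point): Centre of the black battery pack 90 x 40 x 26 mm lying in the tray's -y end, loose. Stays.
- screwdriver_grip (a point): Handle of a loose screwdriver, 200 mm long, on the bench. Stays.
- wrench_grip (a point): Handle of a loose wrench, 180 mm long, on the bench. Stays.
- spray_c (a point): Middle of a loose upright can, 56 mm diameter, 170 high. Stays.
- jar_c (a point): Middle of a loose upright jar, 64 mm diameter, 80 high. Stays.
- carton_c (a point): Centre of a loose carton 120 x 110 x 70 mm high. Stays.

How it is judged:
On the way, in this order (a step that is already met when the one before it is completed fails the run):
1. the lid rests open past vertical, let go (value of joint lid above 1.7 rad and contact force between anything else and lid below 0.3 N), for 0.3 s.
2. the ring is lifted clear of the case (z of ring_center in the frame of case above 0.085 m and value of joint lid above 1.7 rad), for 0.1 s.
3. the ring is down flat in the tray while the fingers still hold it (x of ring_center in the frame of tray between -0.04 and 0.04 m and y of ring_center in the frame of tray between -0.08 and 0.08 m and angle between ring_center's own z axis and vertical below 0.12 rad and z of ring_center in the frame of tray below 0.03 m and contact force between the fingers and ring above 0.5 N), for 0.05 s.
At the end, for the whole second after the job is handed in: The ring lies flat (within 0.12 rad) on the floor of the tray (its centre within 40 mm of the tray's middle along the tray's x, within 80 mm along its y, under 24 mm above the bench), at rest and let go; the lid stands open beyond 1.7 rad (x of ring_center in the frame of tray between -0.04 and 0.04 m and y of ring_center in the frame of tray between -0.08 and 0.08 m and angle between ring_center's own z axis and vertical below 0.12 rad and z of ring_center in the frame of tray below 0.024 m and linear speed of ring below 0.02 m/s and value of joint lid above 1.7 rad and velocity of joint lid below 0.05 rad/s); the robot touches nothing.
It fails at once if the cap is moved by more than 15 mm (distance of cap_center from where it was at the start of the episode above 0.015 m).
It fails at once if a bystander (battery, screwdriver, wrench, can, jar or carton) is moved by more than 30 mm (distance of any of battery_c, screwdriver_grip, wrench_grip, spray_c, jar_c, carton_c from where it was at the start of the episode above 0.03 m).
It also fails if it takes over 61 s, if anything falls off the work surface, if the arm or the gripper's body presses on something with over 40 N, if the wrist force passes 120 N, or if a joint passes its speed limit or range.

## Working session

There is one attempt and no reset: what is moved stays moved. The work goes in short steps, Python scripts to look and compute and a tool call to move; the robot and the scene stay as the last step left them, time stands still between calls to the robot, and variables do not carry over. Pictures are saved under pics/ and viewed, at most 10 in all, crops included, and the job is handed in when it is done.

Besides the shell and the picture viewer there is one more tool, called as name([rows], argument=value, ...), one row to a line, values as JSON. jog_arm: Moves the arm, as the interface text tells. Its arguments: {"type":"object","properties":{"increments":{"type":"array"},"claw":{"type":"number"},"grip_force":{"type":"number"}},"required":["increments"]}

```bash
ls; mkdir -p pics
cat > h.py <<'E'
import numpy as np, cv2
from scipy.spatial.transform import Rotation as R
from cell import robot
def grab(n):
    f=robot.grab_frame(n); return f
def save(f,name): cv2.imwrite('pics/'+name,f['img'][:,:,::-1])
def rays(f,uv):
    K=np.array(f['intrinsics']);k=float(np.ravel(f['k1'])[0])
    return cv2.undistortPoints(np.array(uv,float).reshape(-1,1,2),K,np.array([k,0,0,0.])).reshape(-1,2)
def cam(f):
    Rm=R.from_rotvec(np.ravel(f['rvec'])).as_matrix();t=np.ravel(f['tvec']);return Rm,t
def onplane(f,uv,z):
    Rm,t=cam(f);n=rays(f,uv);d=np.c_[n,np.ones(len(n))]@Rm;c=-Rm.T@t
    return c+d*((z-c[2])/d[:,2])[:,None]
def cloud(f):
    h,w=f['range_z'].shape;u,v=np.meshgrid(np.arange(w),np.arange(h))
    n=rays(f,np.c_[u.ravel(),v.ravel()]);Z=f['range_z'].ravel()[:,None]
    Rm,t=cam(f);P=(np.c_[n,np.ones(len(n))]*Z-t)@Rm
    P[Z[:,0]==0]=np.nan
    return P.reshape(h,w,3)
E
python3 - <<'E'
from h import *
for n in('top','scene'):
    f=grab(n);save(f,n+'0.png');P=cloud(f);np.save(n+'.npy',P)
    import pickle;pickle.dump(f,open(n+'.pkl','wb'))
    Rm,t=cam(f);print(n,-Rm.T@t)
s=robot.sense();print(s)
E
```

```text
pics
top [0.32233228 0.01704627 1.30095508]
scene [1.69928668 0.09163392 1.25077908]
{'time': 0.1, 'joint_positions': array([ 1.26695183e+00,  2.60610420e-01, -1.39253497e-01,  1.17270880e+00,
        1.87528088e-05,  1.57081832e+00]), 'dq': array([-0.00131636, -0.00255982,  0.00201709, -0.00054328, -0.00038509,
       -0.00034312]), 'joint_torque': array([ 4.87740381e-04, -4.06507874e+01,  2.54527760e+01,  1.01391168e-02,
        8.60713544e-05,  3.75521012e-06]), 'position': array([0.156883  , 0.50035867, 0.23054721]), 'orientation': array([-4.75434479e-01, -3.10511730e+00,  2.75349764e-03]), 'force': array([ 0.00965101,  1.39335614, -0.3217063 ]), 'ft_torque': array([-0.00894534, -0.03410596, -0.00139701]), 'grip_force': 0.0, 'width': 1.0010418393493707}
```

View pics/top0.png

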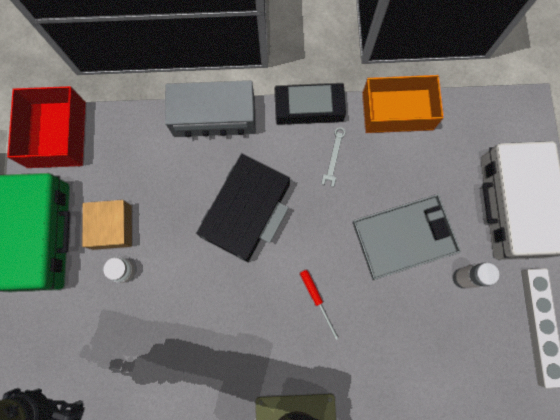

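View pics/scene0.png

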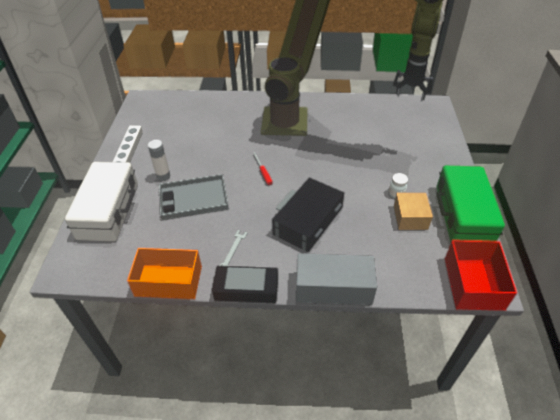

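The top view shows the case at about (245,208) with its lip at (277,222), pointing right and down. The tray is at (406,237) with the battery at its right end, (438,222). The screwdriver is at (312,288), the wrench at (335,155). The scene view agrees. Next I measure the case and tray.

Run:
```python
from h import *
import pickle
f=pickle.load(open('top.pkl','rb'));P=cloud(f)
def rect(m,name,roi,z):
    mm=np.zeros(m.shape,np.uint8);x0,y0,x1,y1=roi;mm[y0:y1,x0:x1]=m[y0:y1,x0:x1]
    mm=cv2.morphologyEx(mm,cv2.MORPH_OPEN,np.ones((3,3)))
    c=max(cv2.findContours(mm,0,1)[0],key=cv2.contourArea)
    w=onplane(f,c.reshape(-1,2),z)
    r=cv2.minAreaRect((w[:,:2]*1000).astype(np.float32));print(name,r,'medz',np.nanmedian(P[mm>0][:,2]))
    b=cv2.boxPoints(r);print(b.round(0).tolist())
img=f['img'].astype(int);g=img.max(2);Z=P[...,2]
roi=(185,145,300,270)
rect((Z>0.07)&(Z<.09),'lid top',roi,.08)
sat=img.max(2)-img.min(2)
rect((Z>0.045)&(Z<.068)&(g>70),'lip',roi,.058)
rect((Z>0.015)&(Z<.045)|((img[...,1]-img[...,0]>6)),'tray',(345,185,470,285),.028)
rect((g<60),'batt',(420,195,462,240),.03)
red=(img[...,0]>120)&(sat>80);rect(red,'screwdr',(295,260,345,345),.015)
rect((Z>0.004)&(Z<.03),'scr all',(295,260,345,345),.01)
rect((Z>0.004)&(Z<.03),'wrench',(315,120,350,190),.005)
print(img[222,282],img[240,390],img[300,400],Z[222,282],Z[240,390])
```

```text
lid top ((597.3071899414062, 114.74456787109375), (151.59188842773438, 251.55368041992188), 60.01003646850586) medz 0.08122142132562574
[[450.0, 112.0], [668.0, -14.0], [744.0, 118.0], [526.0, 243.0]]
lip ((552.369384765625, 35.44255065917969), (31.094144821166992, 109.54033660888672), 60.133827209472656) medz 0.05876278442862325
[[497.0, 49.0], [592.0, -5.0], [608.0, 22.0], [513.0, 76.0]]
tray ((552.8096923828125, -411.49102783203125), (122.23796844482422, 56.02022933959961), 14.99224853515625) medz 0.028579633660328722
[[487.0, -400.0], [501.0, -454.0], [619.0, -423.0], [605.0, -369.0]]
batt ((520.6801147460938, -416.16693115234375), (53.89704895019531, 48.634368896484375), 15.3969144821167) medz 0.029146609712700146
[[488.0, -400.0], [501.0, -447.0], [553.0, -432.0], [540.0, -386.0]]
screwdr ((376.4194030761719, -57.48937225341797), (98.74603271484375, 23.12712860107422), 23.979528427124023) medz 0.023435714971580802
[[327.0, -67.0], [336.0, -88.0], [426.0, -48.0], [417.0, -27.0]]
scr all ((376.1362609863281, -56.57030487060547), (101.48918151855469, 25.557586669921875), 23.785642623901367) medz 0.023003935521993032
[[325.0, -65.0], [335.0, -89.0], [428.0, -48.0], [417.0, -24.0]]
wrench ((678.9044189453125, -124.17548370361328), (37.76228332519531, 28.16680908203125), 68.9085922241211) medz 0.008284019167175078
[[659.0, -137.0], [685.0, -147.0], [699.0, -112.0], [673.0, -101.0]]
[87 86 89] [126 133 133] [136 134 137] 0.001473129987260648 -0.0018350772631461748
```

```bash
cat >> h.py <<'E'
C=np.array([.597,.115]);th=np.deg2rad(60.);xc=np.array([np.cos(th),np.sin(th)]);yc=np.array([-xc[1],xc[0]])
def st():
    s=robot.sense();T=R.from_rotvec(s['orientation']).as_matrix();p=s['position']
    d=p[:2]-C
    print('t',round(s['time'],2),'p',p.round(4),'case xy',(d@xc).round(4),(d@yc).round(4),'yawx',np.rad2deg(np.arctan2(T[1,0],T[0,0])).round(1),'F',s['force'].round(1),'w',round(s['width'],3),round(s['grip_force'],1),'j',s['joint_positions'].round(2))
    return s,T,p
def to(xyz,yawx=None):
    s,T,p=st(); c=0
    if yawx is not None:
        cur=np.rad2deg(np.arctan2(T[1,0],T[0,0])); c=(cur-yawx+180)%360-180
    print('tool yaw needed',round(c,1),' shift in present tool axes',(T.T@(np.array(xyz)-p)).round(4),' in axes after yaw',(R.from_euler('z',-c,degrees=True).as_matrix()@(T.T@(np.array(xyz)-p))).round(4))
E
python3 - <<'E'
from h import *
import pickle
to([.5255,-.009,.231],60); to([.5255,-.009,.231],-120)
f=pickle.load(open('top.pkl','rb'))
print(onplane(f,[(354,221),(437,196),(459,252),(373,278)],.028).round(3))
img=cv2.resize(f['img'][185:290,345:470],None,fx=6,fy=5.7,interpolation=cv2.INTER_CUBIC);cv2.imwrite('pics/tray.png',img[:,:,::-1])
E
```

```text
t 0.1 p [0.1569 0.5004 0.2305] case xy 0.1137 0.5738 yawx 162.6 F [ 0.   1.4 -0.3] w 1.001 0.0 j [ 1.27  0.26 -0.14  1.17  0.    1.57]
tool yaw needed 102.6  shift in present tool axes [-5.041e-01 -3.757e-01  2.000e-04]  in axes after yaw [-2.568e-01  5.739e-01  2.000e-04]
t 0.1 p [0.1569 0.5004 0.2305] case xy 0.1137 0.5738 yawx 162.6 F [ 0.   1.4 -0.3] w 1.001 0.0 j [ 1.27  0.26 -0.14  1.17  0.    1.57]
tool yaw needed -77.4  shift in present tool axes [-5.041e-01 -3.757e-01  2.000e-04]  in axes after yaw [ 2.568e-01 -5.739e-01  2.000e-04]
[[ 0.55  -0.185  0.028]
 [ 0.611 -0.42   0.028]
 [ 0.453 -0.462  0.028]
 [ 0.393 -0.224  0.028]]
```

View pics/tray.png

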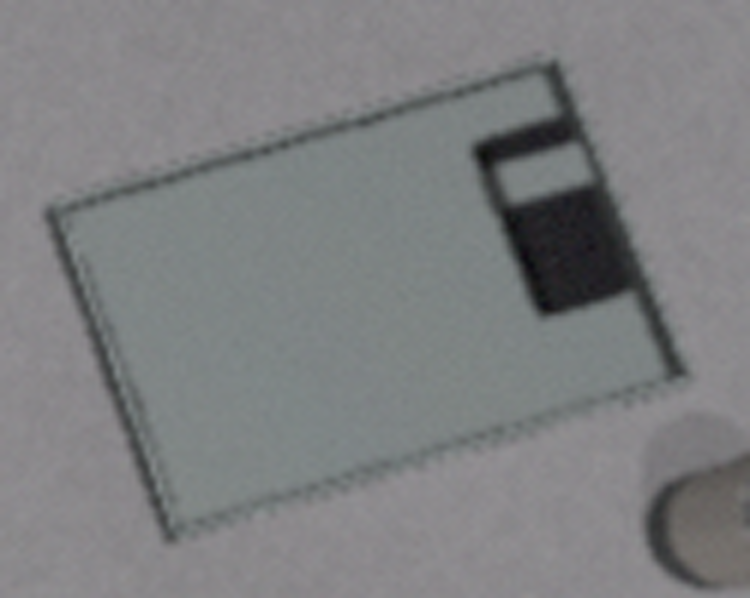

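The tray corners give a centre at (0.502,-0.323) and a yaw of about 14.6°. The battery sits at the right end of the tray. I'll turn the tool so its x is along the case's x, with the fingers shut.

jog_arm([
  {"dp":[0,0,0],"yaw":7.1},
  {"dp":[0,0,0],"yaw":7.1},
  {"dp":[0,0,0],"yaw":7.1},
  {"dp":[0,0,0],"yaw":7.1},
  {"dp":[0,0,0],"yaw":7.1},
], claw=0, grip_force=30)

```text
time: 0.52
position: [0.1569, 0.5005, 0.2308]
orientation: [1.408, 2.808, -0.002]
force: [-1.0, -0.9, -1.2]
width: 0.301
grip_force: 0.0
```

jog_arm([
  {"dp":[0,0,0],"yaw":7.1},
  {"dp":[0,0,0],"yaw":7.1},
  {"dp":[0,0,0],"yaw":7.1},
  {"dp":[0,0,0],"yaw":7.1},
  {"dp":[0,0,0],"yaw":7.1},
])

```text
time: 0.93
position: [0.1569, 0.5006, 0.2308]
orientation: [2.197, 2.245, -0.002]
force: [-0.4, -0.5, 0.2]
width: 0.002
grip_force: 0.0
```

jog_arm([
  {"dp":[0,0,0],"yaw":7.1},
  {"dp":[0,0,0],"yaw":7.1},
  {"dp":[0,0,0],"yaw":7.1},
  {"dp":[0,0,0],"yaw":7.1},
  {"dp":[0,0,0],"yaw":3.2},
])

```text
time: 1.35
position: [0.2105, 0.4779, 0.2308]
orientation: [-2.623, -1.659, 0.046]
force: [-0.5, -0.0, -0.7]
width: 0.002
grip_force: 0.0
```

jog_arm([
  {"dp":[-0.017,0.038,0],"yaw":0},
  {"dp":[-0.017,0.038,0],"yaw":0},
  {"dp":[-0.017,0.038,0],"yaw":0},
  {"dp":[-0.017,0.038,0],"yaw":0},
  {"dp":[-0.017,0.038,0],"yaw":0},
])

```text
time: 1.77
position: [0.3452, 0.3192, 0.2221]
orientation: [-2.62, -1.663, 0.046]
force: [0.5, -0.6, -0.3]
width: 0.002
grip_force: 0.0
```

jog_arm([
  {"dp":[-0.017,0.038,0],"yaw":0},
  {"dp":[-0.017,0.038,0],"yaw":0},
  {"dp":[-0.017,0.038,0],"yaw":0},
  {"dp":[-0.017,0.038,0],"yaw":0},
  {"dp":[-0.017,0.038,0],"yaw":0},
])

```text
time: 2.18
position: [0.4807, 0.1613, 0.2134]
orientation: [-2.62, -1.662, 0.046]
force: [1.2, 0.8, -0.3]
width: -0.001
grip_force: 0.0
```

```bash
python3 -c "
from h import *
to([.5255,-.009,.231],60)"
```

```text
t 2.18 p [0.4807 0.1613 0.2134] case xy -0.018 0.1239 yawx 64.8 F [ 1.2  0.8 -0.3] w -0.001 0.0 j [ 0.3   0.27 -0.18  1.17  0.03  2.32]
tool yaw needed 4.8  shift in present tool axes [-0.1351  0.1122 -0.0225]  in axes after yaw [-0.1253  0.123  -0.0225]
```

```bash
python3 -c "
from h import *
s,T,p=st();print(T.round(3))
Rp=T.T@np.array([.5255,-.009,.213])-T.T@p
print(Rp)"
```

```text
t 2.18 p [0.4807 0.1613 0.2134] case xy -0.018 0.1239 yawx 64.8 F [ 1.2  0.8 -0.3] w -0.001 0.0 j [ 0.3   0.27 -0.18  1.17  0.03  2.32]
[[ 0.426  0.903 -0.046]
 [ 0.905 -0.426  0.017]
 [-0.004 -0.048 -0.999]]
[-0.13501236  0.11303226 -0.00452289]
```

jog_arm([
  {"dp":[0,0,0],"yaw":4.8},
  {"dp":[-0.028,0.0246,-0.002],"yaw":0},
  {"dp":[-0.028,0.0246,-0.002],"yaw":0},
  {"dp":[-0.028,0.0246,0],"yaw":0},
  {"dp":[-0.028,0.0246,0],"yaw":0},
])

```text
time: 2.6
position: [0.5092, 0.0155, 0.2136]
orientation: [-2.688, -1.552, 0.048]
force: [0.6, -0.1, 0.0]
width: 0.005
grip_force: 0.0
```

jog_arm([
  {"dp":[-0.013,0.0246,0],"yaw":0},
  {"dp":[0,0,0.04],"yaw":0},
  {"dp":[0,0,0.04],"yaw":0},
  {"dp":[0,0,0.03],"yaw":0},
  {"dp":[0,0,0],"yaw":0},
])

```text
time: 3.02
position: [0.5131, -0.0049, 0.097]
orientation: [-2.683, -1.547, 0.065]
force: [-1.0, 0.1, -0.4]
width: -0.001
grip_force: 0.0
```

```bash
python3 -c "
from h import *
to([.5255,-.009,.028],60)
f=grab('scene');save(f,'s1.png')
import cv2
cv2.imwrite('pics/s1c.png',cv2.resize(f['img'][100:260,200:410],None,fx=3.5,fy=3.5)[:,:,::-1])"
```

```text
t 3.02 p [ 0.5131 -0.0049  0.097 ] case xy -0.1457 0.0127 yawx 60.0 F [-1.   0.1 -0.4] w -0.001 0.0 j [-0.02  0.38 -0.34  0.91  0.02  2.08]
tool yaw needed -0.0  shift in present tool axes [0.0036 0.0168 0.0681]  in axes after yaw [0.0036 0.0168 0.0681]
```

View pics/s1c.png

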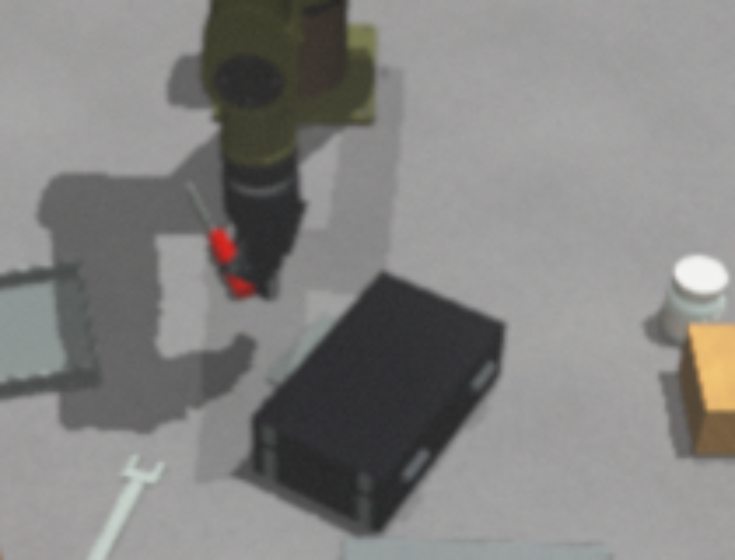

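The picture shows the closed gripper just in front of the lip (about (305,345) in the crop), clear of the screwdriver. I'll go down slowly.

jog_arm([
  {"dp":[0,0.004,0.017],"yaw":0},
  {"dp":[0,0.004,0.017],"yaw":0},
  {"dp":[0,0.004,0.017],"yaw":0},
  {"dp":[0,0,0.017],"yaw":0},
  {"dp":[0,0,0],"yaw":0},
])

```text
time: 3.48
position: [0.5261, -0.0093, 0.0341]
orientation: [-2.687, -1.552, 0.05]
force: [-0.4, 0.0, -1.1]
width: 0.001
grip_force: 0.0
```

```bash
python3 -c "
from h import *
s,T,p=st();print(T.round(3),s['dq'].round(3))"
```

```text
t 3.48 p [ 0.5261 -0.0093  0.0341] case xy -0.1431 -0.0008 yawx 60.0 F [-0.4  0.  -1.1] w 0.001 0.0 j [-0.03  0.46 -0.4   0.76  0.02  2.07]
[[ 0.5    0.865 -0.047]
 [ 0.866 -0.5    0.017]
 [-0.009 -0.049 -0.999]] [ 0.002 -0.03   0.026  0.061  0.    -0.   ]
```

jog_arm([
  {"dp":[0.01,0,0.004],"yaw":0},
  {"dp":[0.007,0,0],"yaw":0},
  {"dp":[0.003,0,0],"yaw":0},
  {"dp":[0.002,0,0],"yaw":0},
  {"dp":[0.002,0,0],"yaw":0},
])

```text
time: 3.9
position: [0.5392, 0.0119, 0.0313]
orientation: [-2.689, -1.553, 0.045]
force: [-0.7, -0.4, 1.1]
width: 0.002
grip_force: 0.0
```

jog_arm([
  {"dp":[0.002,0,0],"yaw":0},
  {"dp":[0.002,0,0],"yaw":0},
  {"dp":[0,0,0],"yaw":0},
])

```text
time: 4.15
position: [0.5391, 0.012, 0.0311]
orientation: [-2.694, -1.552, 0.055]
force: [-2.6, -8.2, 6.7]
width: 0.002
grip_force: 4.7
```

jog_arm([
  {"dp":[0.002,0,0],"yaw":0},
  {"dp":[0.001,0,-0.004],"yaw":0},
  {"dp":[0,0,-0.006],"yaw":0},
  {"dp":[0.0005,0,-0.006],"yaw":0},
])

```text
time: 4.48
position: [0.5395, 0.0128, 0.0456]
orientation: [-2.695, -1.55, 0.063]
force: [-3.1, -13.5, -0.4]
width: -0.001
grip_force: 6.5
```

```bash
python3 -c "
from h import *
st()
f=grab('scene');P=cloud(f)
cv2.imwrite('pics/s2c.png',cv2.resize(f['img'][130:260,240:380],None,fx=4,fy=4)[:,:,::-1])
d=P[...,:2]-C;a=d@xc;b=d@yc
for x in(-.06,0,.06):
  m=(abs(a-x)<.006)&(b>.07)&(b<.11)&(P[...,2]>.05)&(P[...,2]<.3);print(x,np.nanmedian(P[m][:,2]).round(4),m.sum())"
```

```text
t 4.48 p [0.5395 0.0128 0.0456] case xy -0.1173 -0.0013 yawx 59.8 F [ -3.1 -13.5  -0.4] w -0.001 6.5 j [ 0.02  0.46 -0.35  0.81  0.01  2.12]
-0.06 0.091 24
0 0.0874 27
0.06 0.0821 28
```

View pics/s2c.png

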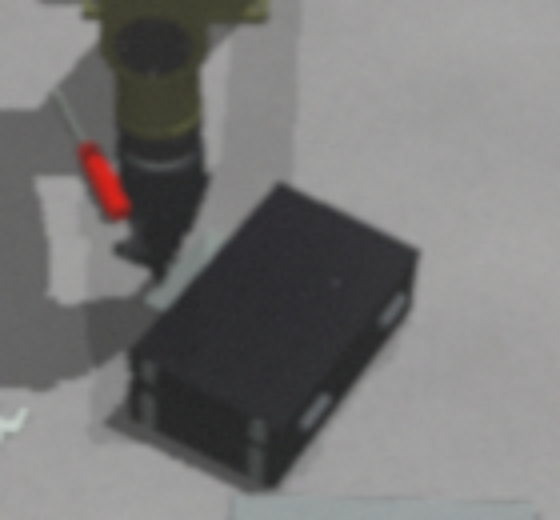

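The lid is moving with the finger: it is at about 0.07 rad and the lip has not slipped. I'll carry on along the arc.

jog_arm([
  {"dp":[0.0013,0,-0.011],"yaw":0},
  {"dp":[0.0018,0,-0.0108],"yaw":0},
  {"dp":[0.0024,0,-0.0107],"yaw":0},
  {"dp":[0.003,0,-0.0105],"yaw":0},
  {"dp":[0.0037,0,-0.0103],"yaw":0},
])

```text
time: 4.95
position: [0.5457, 0.0241, 0.0988]
orientation: [-2.69, -1.549, 0.066]
force: [-9.4, -7.3, 2.0]
width: 0.001
grip_force: 5.3
```

```bash
cat > lid.py <<'E'
from h import *
st()
f=grab('scene');P=cloud(f)
d=P[...,:2]-C;a=d@xc;b=d@yc
m=(b>.075)&(b<.115)&(P[...,2]>.06)&(P[...,2]<.35)&(abs(a)<.2)
A,Zz=a[m],P[m][:,2]
i=np.argsort(A)
for q in(2,25,50,75,98): k=i[int(len(i)*q/100)];print(A[k].round(3),Zz[k].round(3))
print('fit slope angle',np.arctan(np.polyfit(A,Zz,1)[0]).round(3))
E
python3 lid.py
```

```text
t 4.95 p [0.5457 0.0241 0.0988] case xy -0.1044 -0.0011 yawx 59.9 F [-9.4 -7.3  2. ] w 0.001 5.3 j [ 0.04  0.42 -0.26  0.94  0.01  2.13]
-0.052 0.137
-0.017 0.127
0.014 0.102
0.051 0.093
0.081 0.078
fit slope angle -0.382
```

jog_arm([
  {"dp":[0.0051,0,-0.0114],"yaw":0},
  {"dp":[0.0059,0,-0.011],"yaw":0},
  {"dp":[0.0067,0,-0.0106],"yaw":0},
  {"dp":[0.0074,0,-0.01],"yaw":0},
  {"dp":[0.0081,0,-0.0096],"yaw":0},
])

```text
time: 5.42
position: [0.566, 0.0534, 0.1519]
orientation: [-2.689, -1.549, 0.06]
force: [-3.0, -3.6, 2.3]
width: -0.004
grip_force: 2.2
```

```bash
python3 lid.py
```

```text
t 5.42 p [0.566  0.0534 0.1519] case xy -0.0689 -0.0039 yawx 59.9 F [-3.  -3.6  2.3] w -0.004 2.2 j [ 0.08  0.41 -0.12  1.09  0.02  2.18]
-0.029 0.162
0.004 0.151
0.032 0.125
0.062 0.101
0.091 0.073
fit slope angle -0.711
```

jog_arm([
  {"dp":[0.009,0,-0.009],"yaw":0},
  {"dp":[0.0096,0,-0.0082],"yaw":0},
  {"dp":[0.0102,0,-0.0075],"yaw":0},
  {"dp":[0.0108,0,-0.0068],"yaw":0},
  {"dp":[0.0112,0,-0.006],"yaw":0},
])

```text
time: 5.88
position: [0.597, 0.0987, 0.1892]
orientation: [-2.689, -1.551, 0.048]
force: [-0.7, -0.5, 0.5]
width: 0.002
grip_force: 0.3
```

```bash
python3 lid.py
```

```text
t 5.88 p [0.597  0.0987 0.1892] case xy -0.0142 -0.0082 yawx 60.0 F [-0.7 -0.5  0.5] w 0.002 0.3 j [0.15 0.45 0.04 1.2  0.02 2.25]
0.012 0.185
0.043 0.184
0.061 0.144
0.081 0.108
0.099 0.065
fit slope angle -1.037
```

jog_arm([
  {"dp":[0.0118,0,-0.005],"yaw":0},
  {"dp":[0.0122,0,-0.004],"yaw":0},
  {"dp":[0.0125,0,-0.003],"yaw":0},
  {"dp":[0.0125,0,-0.002],"yaw":0},
  {"dp":[0.0125,0,-0.001],"yaw":0},
])

```text
time: 6.35
position: [0.6289, 0.1517, 0.2034]
orientation: [-2.689, -1.551, 0.047]
force: [0.5, -0.1, 0.1]
width: 0.002
grip_force: 0.0
```

```bash
python3 lid.py
```

```text
t 6.35 p [0.6289 0.1517 0.2034] case xy 0.0477 -0.0093 yawx 60.0 F [ 0.5 -0.1  0.1] w 0.002 0.0 j [0.22 0.52 0.19 1.28 0.03 2.32]
-0.028 0.064
0.08 0.201
0.093 0.132
0.098 0.123
0.102 0.065
fit slope angle 0.397
```

jog_arm([
  {"dp":[0.012,0,0],"yaw":0},
  {"dp":[0.012,0,0],"yaw":0},
  {"dp":[-0.02,0,0],"yaw":0},
  {"dp":[-0.03,0,0],"yaw":0},
  {"dp":[-0.03,0,-0.01],"yaw":0},
])

```text
time: 6.82
position: [0.5991, 0.1022, 0.2109]
orientation: [-2.686, -1.553, 0.055]
force: [0.8, -0.0, -0.4]
width: -0.003
grip_force: 0.0
```

jog_arm([
  {"dp":[-0.04,0,-0.02],"yaw":0},
  {"dp":[-0.03,0,-0.02],"yaw":0},
  {"dp":[0,0,-0.02],"yaw":0},
  {"dp":[0,0,0],"yaw":0},
  {"dp":[0,0,0],"yaw":0},
])

```text
time: 7.23
position: [0.5705, 0.0428, 0.2739]
orientation: [-2.69, -1.551, 0.043]
force: [-0.0, -0.0, -0.7]
width: 0.002
grip_force: 0.0
```

```bash
python3 -c "
from h import *
st()
f=grab('top');save(f,'t2.png');import pickle;pickle.dump(f,open('t2.pkl','wb'))
cv2.imwrite('pics/t2c.png',cv2.resize(f['img'][120:280,170:330],None,fx=3.6,fy=3.6)[:,:,::-1])"
```

```text
t 7.23 p [0.5705 0.0428 0.2739] case xy -0.0757 -0.0132 yawx 59.9 F [-0.  -0.  -0.7] w 0.002 0.0 j [0.06 0.36 0.12 1.37 0.02 2.16]
```

View pics/t2c.png

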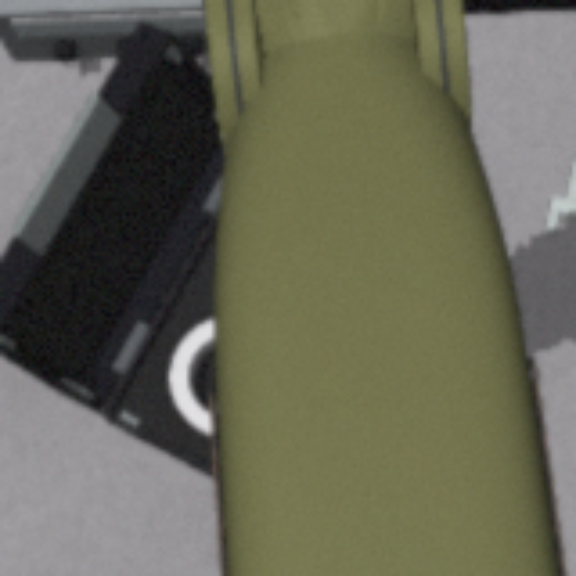

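The top view shows the lid open, tilted back to the upper left, and the ring in the +y nest with its left edge at about (180,375) in the crop. Now I turn the tool for gripping the ring wall across the case's x.

jog_arm([
  {"dp":[0,0,0],"yaw":-7},
  {"dp":[0,0,0],"yaw":-7},
  {"dp":[0,0,0],"yaw":-7},
  {"dp":[0,0,0],"yaw":-7},
  {"dp":[0,0,0],"yaw":-7},
], claw=0.28)

```text
time: 7.7
position: [0.5695, 0.0442, 0.2706]
orientation: [-2.083, -2.289, 0.031]
force: [-0.0, -0.5, -0.3]
width: 0.278
grip_force: 0.0
```

jog_arm([
  {"dp":[0,0,0],"yaw":-7},
  {"dp":[0,0,0],"yaw":-7},
  {"dp":[0,0,0],"yaw":-7},
  {"dp":[0,0,0],"yaw":-7},
  {"dp":[0,0,0],"yaw":-7},
])

```text
time: 8.12
position: [0.5695, 0.0442, 0.2707]
orientation: [-1.296, -2.806, 0.008]
force: [-0.9, -0.4, -0.4]
width: 0.281
grip_force: 0.0
```

jog_arm([
  {"dp":[0,0,0],"yaw":-7},
  {"dp":[0,0,0],"yaw":-7},
  {"dp":[0,0,0],"yaw":-6},
  {"dp":[0,0,0],"yaw":0},
  {"dp":[0,0,0],"yaw":0},
])

```text
time: 8.53
position: [0.5696, 0.0441, 0.2712]
orientation: [-0.803, -2.985, -0.006]
force: [0.6, -0.2, -0.5]
width: 0.277
grip_force: 0.0
```

```bash
python3 -c "
from h import *
to([.530,.1087,.16],150);to([.530,.1087,.11],150)"
```

```text
t 8.53 p [0.5696 0.0441 0.2712] case xy -0.0751 -0.0118 yawx 149.9 F [ 0.6 -0.2 -0.5] w 0.277 0.0 j [0.07 0.37 0.12 1.37 0.02 0.59]
tool yaw needed -0.1  shift in present tool axes [0.0611 0.0371 0.1141]  in axes after yaw [0.0611 0.0372 0.1141]
t 8.53 p [0.5696 0.0441 0.2712] case xy -0.0751 -0.0118 yawx 149.9 F [ 0.6 -0.2 -0.5] w 0.277 0.0 j [0.07 0.37 0.12 1.37 0.02 0.59]
tool yaw needed -0.1  shift in present tool axes [0.0587 0.0376 0.164 ]  in axes after yaw [0.0586 0.0377 0.164 ]
```

jog_arm([
  {"dp":[0.02,0.012,0.03],"yaw":0},
  {"dp":[0.02,0.012,0.03],"yaw":0},
  {"dp":[0.021,0.013,0.03],"yaw":0},
  {"dp":[0,0,0],"yaw":0},
  {"dp":[0,0,0],"yaw":0},
])

```text
time: 8.95
position: [0.5287, 0.1082, 0.1829]
orientation: [-0.799, -2.983, -0.002]
force: [1.5, -0.0, -0.5]
width: 0.277
grip_force: 0.0
```

Run:
```python
from h import *
st()
f=grab('wrist');save(f,'w1.png');P=cloud(f)
z=P[...,2];d=P[...,:2]-C;b=d@yc
m=((z>.055)&(z<.075)).astype(np.uint8);g=f['img'].max(2)
m2=m*(g>90).astype(np.uint8)
c=max(cv2.findContours(m2,0,1)[0],key=cv2.contourArea)
w=onplane(f,c.reshape(-1,2),.064)[:,:2]
(cx,cy),r=cv2.minEnclosingCircle((w*1000).astype(np.float32));print('ring',cx,cy,r, 'case',((np.array([cx,cy])/1000-C)@xc).round(4),((np.array([cx,cy])/1000-C)@yc).round(4))
pts=P[m2>0];print(np.nanmedian(pts[:,2]))
# algebraic circle fit to hull points
h=cv2.convexHull((w*1000).astype(np.float32)).reshape(-1,2);A=np.c_[2*h,np.ones(len(h))];s=np.linalg.lstsq(A,(h**2).sum(1),rcond=None)[0];print('fit',s[:2],np.sqrt(s[2]+s[0]**2+s[1]**2))
```

```text
t 8.95 p [0.5287 0.1082 0.1829] case xy -0.0401 0.0557 yawx 150.0 F [ 1.5 -0.  -0.5] w 0.277 0.0 j [ 0.19  0.35 -0.15  1.13  0.02  0.71]
ring 549.13525390625 142.46754455566406 46.17210388183594 case -0.0001 0.0552
0.06415152703175236
fit [549.1053924  142.30881747] 45.57892198760707
```

View pics/w1.png

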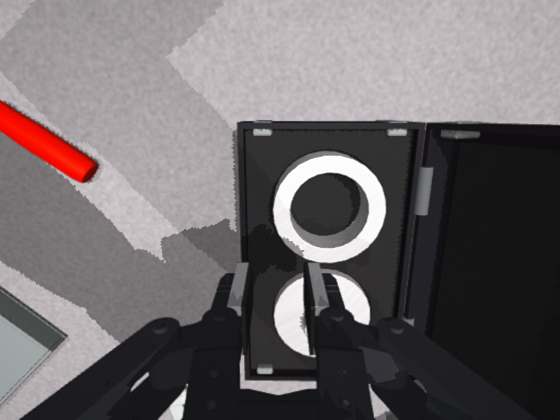

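The wrist view shows the ring at (330,207) in the upper nest and the knobbed cap below it at (320,312). The fit puts the ring within 1 mm of the expected nest, so I'll descend.

```bash
python3 -c "
from h import *
g=C-.039*xc+.055*yc
to([*g,.075],150);to([*g,.045],150)"
```

```text
t 9.0 p [0.5313 0.1079 0.1848] case xy -0.039 0.0533 yawx 150.0 F [ 0.4 -0.8  0.4] w 0.28 0.0 j [ 0.19  0.34 -0.14  1.13  0.02  0.71]
tool yaw needed -0.0  shift in present tool axes [-0.0036  0.001   0.1098]  in axes after yaw [-0.0036  0.001   0.1098]
t 9.0 p [0.5313 0.1079 0.1848] case xy -0.039 0.0533 yawx 150.0 F [ 0.4 -0.8  0.4] w 0.28 0.0 j [ 0.19  0.34 -0.14  1.13  0.02  0.71]
tool yaw needed -0.0  shift in present tool axes [-0.0051  0.0013  0.1397]  in axes after yaw [-0.0051  0.0013  0.1397]
```

jog_arm([
  {"dp":[-0.001,0,0.03],"yaw":0},
  {"dp":[-0.001,0,0.03],"yaw":0},
  {"dp":[-0.001,0.001,0.03],"yaw":0},
  {"dp":[-0.001,0,0.02],"yaw":0},
  {"dp":[0,0,0],"yaw":0},
])

```text
time: 9.42
position: [0.5301, 0.1073, 0.0729]
orientation: [-0.804, -2.984, -0.004]
force: [-0.1, -0.3, 0.0]
width: 0.284
grip_force: 0.0
```

```bash
python3 -c "
from h import *
g=C-.039*xc+.055*yc
to([*g,.045],150)"
```

```text
t 9.42 p [0.5301 0.1073 0.0729] case xy -0.0401 0.054 yawx 149.8 F [-0.1 -0.3  0. ] w 0.284 0.0 j [ 0.19  0.43 -0.32  0.86  0.02  0.71]
tool yaw needed -0.2  shift in present tool axes [-0.0004  0.0014  0.0279]  in axes after yaw [-0.0004  0.0014  0.0279]
```

jog_arm([
  {"dp":[0,0.001,0.012],"yaw":0},
  {"dp":[0,0,0.01],"yaw":0},
  {"dp":[0,0,0.005],"yaw":0},
  {"dp":[0,0,0],"yaw":0},
])

```text
time: 9.75
position: [0.5306, 0.1094, 0.0486]
orientation: [-0.802, -2.988, -0.007]
force: [-0.4, -0.6, -0.3]
width: 0.28
grip_force: 0.0
```

jog_arm([
  {"dp":[0,0,0],"yaw":0},
  {"dp":[0,0,0],"yaw":0},
  {"dp":[0,0,0],"yaw":0},
  {"dp":[0,0,0],"yaw":0},
  {"dp":[0,0,0],"yaw":0},
], claw=0, grip_force=60)

```text
time: 10.17
position: [0.5307, 0.1097, 0.0493]
orientation: [-0.802, -2.989, -0.008]
force: [-0.6, -1.1, 5.0]
width: 0.156
grip_force: 56.7
```

Gripped: the opening of 0.156 is about 13–14 mm, which matches the wall. Lift slowly.

jog_arm([
  {"dp":[0,0,-0.005],"yaw":0},
  {"dp":[0,0,-0.01],"yaw":0},
  {"dp":[0,0,-0.01],"yaw":0},
  {"dp":[0,0,-0.015],"yaw":0},
  {"dp":[0,0,0],"yaw":0},
], grip_force=80)

```text
time: 10.58
position: [0.5342, 0.1095, 0.0914]
orientation: [-0.802, -2.992, -0.011]
force: [0.6, -0.1, -2.4]
width: 0.147
grip_force: 75.3
```

jog_arm([
  {"dp":[0,0,-0.02],"yaw":0},
  {"dp":[0,0,-0.02],"yaw":0},
  {"dp":[0,0,-0.02],"yaw":0},
  {"dp":[0,0,0],"yaw":0},
  {"dp":[0,0,0],"yaw":0},
])

```text
time: 11.0
position: [0.5357, 0.1082, 0.1489]
orientation: [-0.802, -2.991, -0.009]
force: [0.3, 0.2, -3.9]
width: 0.146
grip_force: 75.6
```

Run:
```python
from h import *
g=np.array([.502,-.323]);a=np.deg2rad(14.6);ty=np.array([-np.sin(a),np.cos(a)])
rc=g+.035*ty
print('ring target',rc)
s=robot.sense()
gp=rc-.039*xc
to([*gp,.14],150)
f=grab('wrist');P=cloud(f);z=P[...,2];gr=f['img'].max(2)
s=robot.sense();p=s['position']
dd=np.linalg.norm(P[...,:2]-(p[:2]+.039*xc),axis=2)
m=(gr>110)&(dd<.05)&(dd>.028)&(z>p[2]-.01)&(z<p[2]+.04)
q=P[m];print(m.sum(),np.nanmedian(q,0).round(4))
A=np.c_[q[:,:2]-q[:,:2].mean(0),np.ones(len(q))];k=np.linalg.lstsq(A,q[:,2],rcond=None)[0];print('tilt',k.round(3))
save(f,'w2.png')
```

```text
ring target [ 0.49317757 -0.28913018]
t 11.0 p [0.5357 0.1082 0.1489] case xy -0.0366 0.0497 yawx 150.0 F [ 0.3  0.2 -3.9] w 0.146 75.6 j [ 0.18  0.37 -0.2   1.04  0.02  0.71]
tool yaw needed -0.0  shift in present tool axes [-0.1623 -0.4042  0.004 ]  in axes after yaw [-0.1621 -0.4043  0.004 ]
12680 [0.5329 0.1598 0.1635]
tilt [ 0.039 -0.035  0.163]
```

View pics/w2.png

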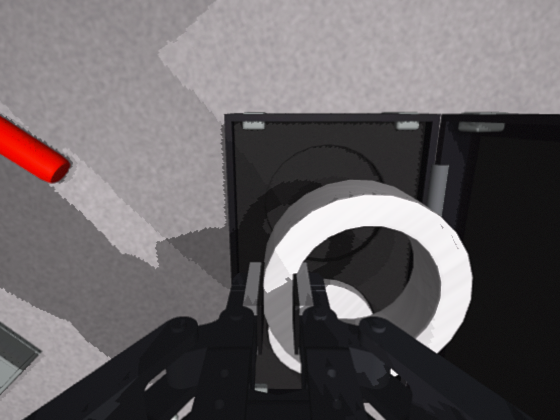

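The picture shows the ring held by its wall, centred near (370,290), about 0.05 rad off level, with the nest empty behind it. Now over to the tray.

jog_arm([
  {"dp":[-0.0135,-0.0337,0],"yaw":0},
  {"dp":[-0.0135,-0.0337,0],"yaw":0},
  {"dp":[-0.0135,-0.0337,0],"yaw":0},
  {"dp":[-0.0135,-0.0337,0],"yaw":0},
  {"dp":[-0.0135,-0.0337,0],"yaw":0},
])

```text
time: 11.47
position: [0.5068, -0.0728, 0.1444]
orientation: [-0.799, -2.985, -0.007]
force: [1.0, -0.5, -2.6]
width: 0.147
grip_force: 75.8
```

jog_arm([
  {"dp":[-0.0135,-0.0337,0],"yaw":0},
  {"dp":[-0.0135,-0.0337,0],"yaw":0},
  {"dp":[-0.0135,-0.0337,0],"yaw":0},
  {"dp":[-0.0135,-0.0337,0],"yaw":0},
  {"dp":[-0.0135,-0.0337,0],"yaw":0},
])

```text
time: 11.88
position: [0.4811, -0.2524, 0.1425]
orientation: [-0.8, -2.985, -0.008]
force: [-0.1, 0.2, -2.9]
width: 0.144
grip_force: 75.9
```

jog_arm([
  {"dp":[-0.0135,-0.0337,0],"yaw":0},
  {"dp":[-0.0135,-0.0337,0],"yaw":0},
  {"dp":[0,0,0],"yaw":0},
  {"dp":[0,0,0],"yaw":0},
])

```text
time: 12.22
position: [0.4711, -0.3244, 0.1416]
orientation: [-0.806, -2.984, -0.009]
force: [0.0, 0.8, -2.9]
width: 0.144
grip_force: 76.1
```

Run:
```python
from h import *
f=grab('wrist');save(f,'w3.png');P=cloud(f);z=P[...,2];gr=f['img'].max(2)
s,T,p=st()
m=((gr>110)&(z>p[2]-.005)&(z<p[2]+.03)&(np.linalg.norm(P[...,:2]-(p[:2]+.039*xc),axis=2)<.065)).astype(np.uint8)
c=max(cv2.findContours(m,0,1)[0],key=cv2.contourArea).reshape(-1,2)
h=cv2.convexHull(c).reshape(-1,2)
w=np.array([P[v,u] for u,v in h]);w=w[~np.isnan(w[:,0])]
zt=np.nanmedian(P[m>0][:,2]);w=onplane(f,h,zt)[:,:2]
A=np.c_[2*w,np.ones(len(w))];q=np.linalg.lstsq(A,(w**2).sum(1),rcond=None)[0]
print('ring c',q[:2],'r',np.sqrt(q[2]+q[0]**2+q[1]**2),'ztop',zt)
a=np.deg2rad(14.6);tx=np.array([np.cos(a),np.sin(a)]);ty=np.array([-tx[1],tx[0]])
e=q[:2]-[.502,-.323];print('in tray',e@tx,e@ty)
d=np.array([.493,-.289])-q[:2];to([*(p[:2]+d),.06],150)
```

```text
t 12.27 p [ 0.4711 -0.3229  0.1418] case xy -0.4422 -0.11 yawx 149.9 F [-0.3 -0.3 -2.3] w 0.148 76.1 j [-0.59  0.42 -0.13  1.06 -0.01 -0.07]
ring c [ 0.4903785  -0.29081501] r 0.044989412739622085 ztop 0.15624294970764138
in tray -0.003133378272828131 0.034075134971059746
t 12.27 p [ 0.4711 -0.3229  0.1418] case xy -0.4422 -0.11 yawx 149.9 F [-0.3 -0.3 -2.3] w 0.148 76.1 j [-0.59  0.42 -0.13  1.06 -0.01 -0.07]
tool yaw needed -0.1  shift in present tool axes [-0.0055  0.0035  0.0816]  in axes after yaw [-0.0055  0.0034  0.0816]
```

View pics/w3.png

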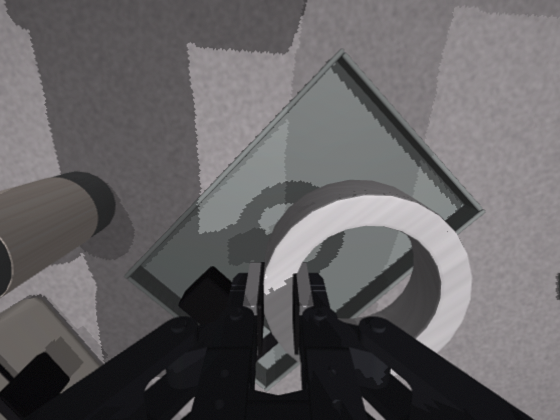

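The picture shows the ring over the free part of the tray, with the battery at about (210,295) beyond the outer finger. The ring centre is (-0.003, 0.034) in the tray frame. I'll lower it, slowly at the end.

jog_arm([
  {"dp":[-0.0015,0.001,0.025],"yaw":0},
  {"dp":[-0.0015,0.001,0.025],"yaw":0},
  {"dp":[-0.0015,0.001,0.025],"yaw":0},
  {"dp":[-0.0015,0,0.025],"yaw":0},
  {"dp":[0,0,0],"yaw":0},
])

```text
time: 12.68
position: [0.4708, -0.3174, 0.0383]
orientation: [-0.795, -2.979, -0.013]
force: [-1.5, 0.9, -3.3]
width: 0.147
grip_force: 76.1
```

jog_arm([
  {"dp":[0,0,0.006],"yaw":0},
  {"dp":[0,0,0.004],"yaw":0},
  {"dp":[0,0,0.003],"yaw":0},
  {"dp":[0,0,0.002],"yaw":0},
  {"dp":[0,0,0],"yaw":0},
])

```text
time: 13.1
position: [0.4744, -0.3218, 0.0293]
orientation: [-0.801, -2.989, -0.007]
force: [-0.6, -1.4, -2.8]
width: 0.147
grip_force: 76.0
```

jog_arm([
  {"dp":[0,0,0.002],"yaw":0},
  {"dp":[0,0,0.002],"yaw":0},
  {"dp":[0,0,0],"yaw":0},
])

```text
time: 13.35
position: [0.4737, -0.3216, 0.0246]
orientation: [-0.802, -2.988, -0.007]
force: [0.6, 0.5, -2.0]
width: 0.149
grip_force: 76.0
```

jog_arm([
  {"dp":[0,0,0.002],"yaw":0},
  {"dp":[0,0,0.002],"yaw":0},
  {"dp":[0,0,0],"yaw":0},
])

```text
time: 13.6
position: [0.4738, -0.3218, 0.0214]
orientation: [-0.802, -2.989, -0.007]
force: [-0.4, 0.2, 3.5]
width: 0.144
grip_force: 76.6
```

jog_arm([
  {"dp":[0,0,0.001],"yaw":0},
  {"dp":[0,0,0.001],"yaw":0},
  {"dp":[0,0,0],"yaw":0},
])

```text
time: 13.85
position: [0.4739, -0.3218, 0.0213]
orientation: [-0.802, -2.99, -0.006]
force: [-3.4, 2.2, 15.4]
width: 0.144
grip_force: 77.9
```

jog_arm([
  {"dp":[0,0,0],"yaw":0},
  {"dp":[0,0,0],"yaw":0},
  {"dp":[0,0,0],"yaw":0},
], grip_force=20)

```text
time: 14.1
position: [0.4739, -0.3218, 0.0213]
orientation: [-0.802, -2.99, -0.006]
force: [-3.8, 1.7, 15.9]
width: 0.145
grip_force: 77.9
```

```bash
cat > ring.py <<'E'
from h import *
f=grab('wrist');P=cloud(f);z=P[...,2];gr=f['img'].max(2)
s,T,p=st()
m=(gr>110)&(z>.029)&(z<.05)&(np.linalg.norm(P[...,:2]-[.493,-.289],axis=2)<.06)
q=P[m];A=np.c_[q[:,:2]-q[:,:2].mean(0),np.ones(len(q))];k=np.linalg.lstsq(A,q[:,2],rcond=None)[0];print('tilt,z',k.round(3))
h=q[cv2.convexHull((q[:,:2]*1e4).astype(np.int32),returnPoints=False).ravel()][:,:2]
B=np.c_[2*h,np.ones(len(h))];v=np.linalg.lstsq(B,(h**2).sum(1),rcond=None)[0];print('c',v[:2].round(4),np.sqrt(v[2]+v[0]**2+v[1]**2).round(4))
E
python3 ring.py
```

```text
t 14.15 p [ 0.4739 -0.3218  0.0213] case xy -0.4399 -0.1118 yawx 150.0 F [-3.8  2.4 15.5] w 0.146 77.9 j [-0.59  0.53 -0.3   0.78 -0.01 -0.07]
tilt,z [0.001 0.001 0.036]
c [ 0.4935 -0.288 ] 0.0453
```

The ring is flat, top at 36 mm, still held. Now release and rise straight.

jog_arm([
  {"dp":[0,0,0],"yaw":0},
  {"dp":[0,0,0],"yaw":0},
  {"dp":[0,0,0],"yaw":0},
  {"dp":[0,0,0],"yaw":0},
], claw=0.29)

```text
time: 14.48
position: [0.4736, -0.3215, 0.0184]
orientation: [-0.801, -2.988, -0.007]
force: [-0.5, -0.3, 0.2]
width: 0.291
grip_force: 0.0
```

jog_arm([
  {"dp":[0.0005,0,-0.01],"yaw":0},
  {"dp":[0.0005,0,-0.01],"yaw":0},
  {"dp":[0.001,0,-0.02],"yaw":0},
  {"dp":[0.001,0,-0.03],"yaw":0},
  {"dp":[0,0,-0.03],"yaw":0},
])

```text
time: 14.9
position: [0.4748, -0.3212, 0.12]
orientation: [-0.801, -2.987, -0.008]
force: [0.4, -0.4, 0.3]
width: 0.291
grip_force: 0.0
```

jog_arm([
  {"dp":[0,0,-0.03],"yaw":0},
  {"dp":[0,0,0],"yaw":0},
  {"dp":[0,0,0],"yaw":0},
  {"dp":[0,0,0],"yaw":0},
  {"dp":[0,0,0],"yaw":0},
])

```text
time: 15.32
position: [0.476, -0.3216, 0.1477]
orientation: [-0.801, -2.986, -0.008]
force: [0.5, 1.0, 0.7]
width: 0.289
grip_force: 0.0
```

```bash
python3 ring.py
python3 - <<'E'
from h import *
f=grab('top');cv2.imwrite('pics/t3.png',f['img'][:,:,::-1])
E
```

```text
t 15.37 p [ 0.4758 -0.3215  0.1474] case xy -0.4386 -0.1133 yawx 150.0 F [0.2 0.4 0.5] w 0.29 0.0 j [-0.59  0.43 -0.12  1.08 -0.01 -0.06]
tilt,z [0.001 0.001 0.036]
c [ 0.4935 -0.2886] 0.0454
```

View pics/t3.png

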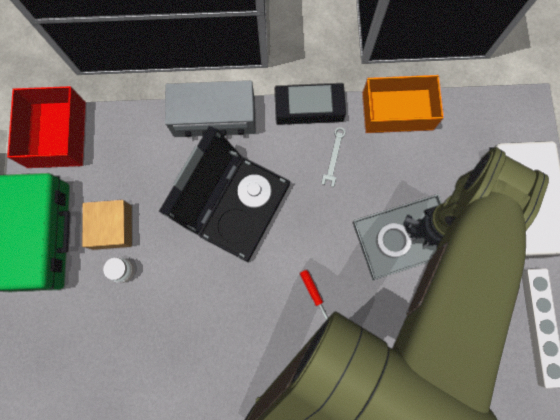

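The picture shows the lid open (about (200,180)), the cap in its nest at (254,191), the ring flat in the tray at (395,240), and the other visible things where they were (the arm hides the can).

```bash
python3 -c "
from cell import robot
print(robot.finish_job())"
```

```text
the job is handed in; nothing more can be done
None
```

The lid is open and stays open by itself, the ring lies flat in the tray and is let go, and the job was handed in at about 15 s; no verdict was returned.

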